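# Free a dish carousel: park its lock rod and hold its index plunger back

### The job

The dish carousel is still locked twice over. Draw the long lock rod up out of the upright sleeve on the wheel and stand it, fully down on its collar, in the flared parking tube on the carousel's base; then take the knob of the sprung index plunger, pull it straight up as far as it goes and finish while still holding it there, pin clear of its hole, so that I can turn the wheel. Leave the wheel itself unturned, the three dishes in their places on it, and the things standing round it as they are.

Things in the scene. Friction and masses are not known exactly. Their poses are not given: they have to be found in the camera images.
- carousel_base: carousel fixed to the bench: grey round base 252 mm across, over it an aluminium wheel 230 mm across, top 50 mm above the bench, with four dish stations (three in use). Origin on the wheel's axis at bench height, z up. In its frame (mm): plunger x 0, y 100, on a bracket (arm 40 wide, top 79 above the bench) over the rim; lock sleeve x -35, y -96; parking tube x 70, y -121, beside the wheel
- rod_center (a point): lock rod (loose, about 70 g), point half-way up; z along the rod to the handle, up at the start. 124 mm long: steel shaft 8 mm thick, 74 long; collar 29 across, 4 thick; aluminium cylinder handle 18 across, 46 long. From this point the tip is 62 mm below, the collar's underside 12 above, the handle's middle 39 above. It stands loosely in the sleeve on the wheel, collar resting on the rim
- lock_rod: the same rod; origin at the tip, z towards the handle
- lock_mouth (a point): centre of the rim of the upright steel sleeve on the wheel (19 mm outside, 11 mm bore, rim 95 mm above the bench) in which the lock rod stands; the shaft reaches 74 mm down into it, so the rod must rise 74 mm to come clear
- park_mouth (a point): centre of the rim of the empty upright parking tube on the base: rim 95 mm above the bench, 29 mm outside and about 20 inside at the flared mouth, narrowing within 10 mm to a 13 mm bore, 76 mm deep. The rod goes in tip first until its collar rests on the rim; the rod's middle is then 12 mm below this point
- plunger_knob (a point): middle of the plunger's aluminium round knob, an upright cylinder 25 mm across, 27 high (top 14 mm above this point), free all round; seated, this point is 110 mm above the bench. Below the knob a steel barrel 17 mm across and a nut 31 across corners (nut top 25 mm below this point). Moves with the plunger
- index_plunger (a joint): how far the plunger is pulled up, in m: 0 seated with its pin 9 mm deep in a bushed hole of the wheel, 0.014 fully back at its stop. Pulled straight up; a spring pulls it back down with 5 N when seated, rising to 10 N at the stop, and it snaps home when let go
- wheel (a joint): angle of the wheel, rad: 0 at the start, positive anticlockwise from above. The rod and the plunger's pin each lock it; without them it turns with light friction (0.08 N m)
- dish_a: flat covered dish 61 mm across, 16 mm high, on the wheel; origin at the centre of its underside
- dish_b: as dish_a, at another station of the wheel
- dish_c: as dish_a, at another station of the wheel
- beaker: small empty glass beaker, 55 mm across, 62 mm high, on the bench to the right of the carousel; origin at the centre of its underside
- dropper_bottle: brown dropper bottle, 33 mm across, 104 mm high, on the bench to the left of the carousel; origin at the centre of its underside
- timer: bench timer lying on its back, 64 x 68 x 18 mm, on the bench left of the carousel; origin at the centre of its underside
There are look-alikes about, which are no part of the job. There is more than one size of the lock_rod; the job needs the largest.

How it is judged:
By the outcome, as a careful person would: the job done as asked, in the order asked, and still so for the second after the job is handed in, while the arm keeps its last pose, push and grip.
It also fails if it takes over 51 s, if anything falls off the work surface, if the arm or the gripper's body presses on something with over 40 N, if the wrist force passes 120 N, or if a joint passes its speed limit or range.

### The arm

A 7-joint arm with a two-finger parallel gripper is mounted at the origin on a cart in front of the work surface, level with it; the furniture and walls round the work are solid. World frame = base frame: x ahead of the robot, y to its left, z up, the work surface at z = 0. Lengths are in m, angles in rad, forces in N, time in s.
With the tool pointing down it reaches from about 0.35 to 0.9 m from the base axis. Payload 8.1 kg.
Tool frame: the origin (TCP) lies between the finger pads; the fingertips stand robot.finger_overhang ahead of it and the grasp point (between the pads) lies 8 mm behind it (robot.finger_overhang is the distance from the TCP to the fingertips, in m); z points along the fingers, y is the line along which they close (so a half turn about z gives the same grasp; the last joint's range is limited). The gripper opens to 85 mm and grips with 20 to 120 N. Pads are 22 mm wide; open, the fingers measure 114 mm over their backs; the gripper's body (76 mm by 85 mm) begins 54 mm behind the grasp point. The pads swing forward as they close: fully open they stand 13 mm farther back than shut.
Start: joints at [-1.351, 0.434, 0.025, 1.573, -0.012, 1.134, -0.075], TCP at [0.198, 0.593, 0.242] pointing down, gripper open.
Joint ranges: [-2.62, 2.62], [-0.44, 2.09], [-1.27, 1.32], [0.08, 2.57], [-1.32, 4.46], [0.12, 2], [-2.74, 2.74]. Speed limits (rad/s): [2.22, 2.22, 3.01, 3.01, 3.14, 3.14, 3.14].

### API

Orientations are given as a rotation vector (axis times angle).
In Python, from bench import robot, cams gives the robot as it stands.
- The arm moves only by the tool jog_arm, never from a script. Its argument "series" is a list that holds one entry, the list of rows, each a list of 7 numbers: the shift along the tool's x, y, z in m, then the turn, a rotation vector about the tool's x, y, z in degrees, then the finger opening in m, from 0 to 0.0854. A call has 1 to 5 rows; each row shifts and turns the commanded pose from where the row before left it, along the tool's axes as they then stand; what a row does not reach is not made up. A row lasts 1/8 s, in which the tool goes at most 62.5 mm and 10.7 degrees, less where a joint would pass 70% of its speed; a pose out of reach is approached as far as the arm can. A call is refused whole if a number of a shift passes 0.0625 or a number of a turn 10.7, either way. A call with a gripper value outside its range is refused whole. The fingers move at their own pace and stop on an object; "force" is the grip in N (left out, the last holds). Time passes only in rows, so rows that do not move let the fingers close. It gives the time, the measured TCP pose, the force, the opening and the grip force at its end, in the units of the state.
- robot.observe(): the state, without advancing time (a new reading comes with each control period).
- cams.camera(name): name is "scene" or "top"; returns (picture, depth): 480x640x3 uint8, red, green, blue; 480x640 float32, m along the optical axis (not along the pixel's ray), 0 where there is no reading.
- cams.camera_model(name): a dict with "fx", "fy", "cx", "cy" (pixels), "world_to_cam" (4x4, takes a point from world to camera coordinates). Camera axes: x right, y down, z forward; pixel columns grow to the right and rows downward; lengths in m; the calibration is good to about 2 mm. A picture is of the moment at which its call begins. camera_model takes no time and is no camera call.
- robot.job_done(): hands the job in; it is judged then, once.
The state is a dict: "t": time; "joint_positions": joint angles; "joint_velocities": joint speeds; "tau": joint torques, N m; "position": TCP position; "orientation": TCP orientation; "contact_force": force on the tool from outside, world axes, zero at the start; "wrist_torque": the same for the moment, N m; "gripper_width": finger opening in m; "gripper_force": force on a finger pad.
Only numpy, scipy, OpenCV 4.12 (cv2) and the standard library are available. Lean on these libraries where they do the work, as an engineer would, in place of code of your own. Each camera call takes 0.05 s, during which the arm holds its last target. There are 200 camera calls.

## Working session

There is one attempt and no reset: what is moved stays moved. The work goes in short steps, Python scripts to look and compute and a tool call to move; the robot and the scene stay as the last step left them, time stands still between calls to the robot, and variables do not carry over. Pictures are saved under pics/ and viewed, at most 10 in all, crops included, and the job is handed in when it is done.

Besides the shell and the picture viewer there is one more tool, called after "Emit:" as name([rows], argument=value, ...), one row to a line, values as JSON. jog_arm: Moves the arm, as the interface text tells. Its arguments: {"type":"object","properties":{"series":{"type":"array","items":{"type":"array","items":{"type":"array","items":{"type":"number"}}}},"force":{"type":"number"}},"required":["series"]}

```bash
mkdir -p pics
cat > h.py <<'E'
import numpy as np, cv2
from bench import robot, cams
def shot(n):
    p,d=cams.camera(n); np.savez(f'{n}.npz',p=p,d=d); return p,d
def load(n):
    z=np.load(f'{n}.npz'); return z['p'],z['d']
def ray(n,u,v):
    m=cams.camera_model(n); T=np.linalg.inv(m['world_to_cam'])
    r=T[:3,:3]@np.array([(u-m['cx'])/m['fx'],(v-m['cy'])/m['fy'],1.]); return T[:3,3],r
def onz(n,u,v,z):
    o,r=ray(n,u,v); return o+r*(z-o[2])/r[2]
def proj(n,X):
    m=cams.camera_model(n); c=m['world_to_cam']@np.r_[X,1]; return np.array([m['fx']*c[0]/c[2]+m['cx'],m['fy']*c[1]/c[2]+m['cy']])
def cloud(n,d):
    m=cams.camera_model(n); T=np.linalg.inv(m['world_to_cam']); v,u=np.mgrid[:480,:640]
    P=np.stack([(u-m['cx'])/m['fx']*d,(v-m['cy'])/m['fy']*d,d],-1)
    return P@T[:3,:3].T+T[:3,3]
E
python3 - <<'E'
from h import *
for n in('scene','top'):
    p,d=shot(n); cv2.imwrite(f'pics/{n}0.png',p[...,::-1]); print(n,ray(n,320,240))
s=robot.observe(); print(s['t'],s['position'],s['orientation'],s['gripper_width'],robot.finger_overhang)
E
```

```text
scene (array([-0.04568039, -0.69595948,  0.91066615]), array([ 0.4700143 ,  0.57023927, -0.67393853]))
top (array([0.35533762, 0.01287852, 1.37757796]), array([ 0.14510017,  0.00489079, -0.98945561]))
0.1 [0.19818052 0.59228786 0.24157393] [-5.04907985e-01 -3.10066878e+00  2.28256370e-03] 0.08561861348303458 0.011
```

View pics/scene0.png

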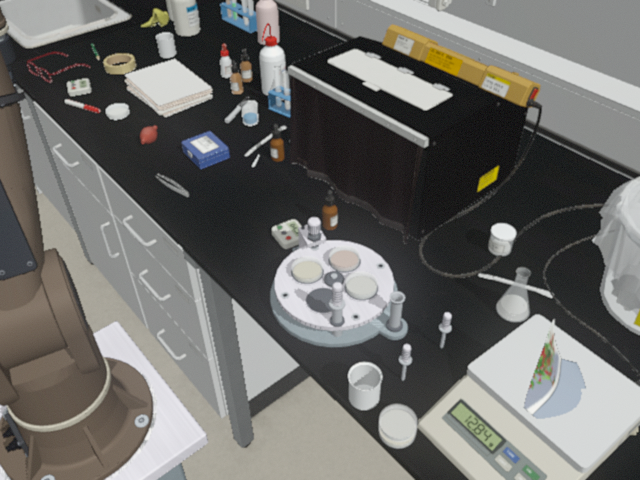

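View pics/top0.png

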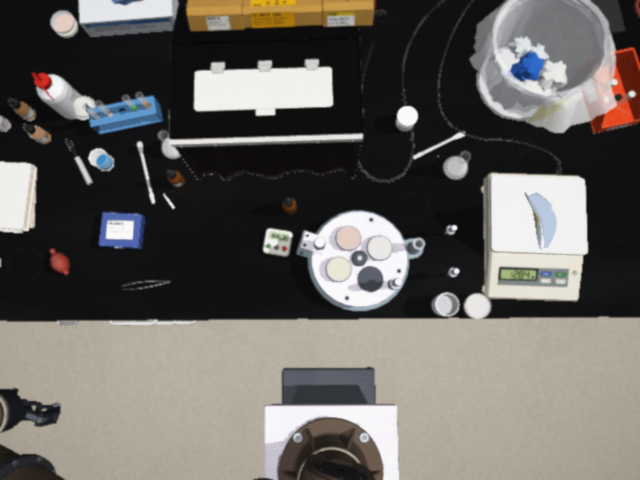

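The scene view shows the carousel wheel at about (335,285), the plunger knob at (314,228) and the parking tube at (396,305). Three things could be the rod:
- the rod standing in the wheel sleeve, at (337,300) in scene and (394,283) in top
- a loose rod at (405,360)
- a loose rod at (446,325)

The one in the sleeve fits the description. I'll confirm it in an enlarged crop and measure.

Run:
```python
from h import *
p,d=load('scene'); t,e=load('top')
a=cv2.resize(p[200:390,260:470],None,fx=3,fy=3,interpolation=cv2.INTER_CUBIC)[:570]
b=cv2.resize(t[200:330,290:470],None,fx=4,fy=4,interpolation=cv2.INTER_CUBIC)
cv2.imwrite('pics/sc1.png',a[...,::-1]); cv2.imwrite('pics/tc1.png',b[...,::-1])
for n,dd,boxes in(('scene',d,dict(rod=(325,275,350,330),knob=(300,212,328,250),park=(383,285,410,335),r1=(395,340,415,385),r2=(436,308,456,350))),('top',e,dict(rod=(382,270,408,296),knob=(305,228,335,256),park=(405,232,428,258),r1=(445,262,462,280),r2=(443,222,460,238)))):
    C=cloud(n,dd)
    for k,(u0,v0,u1,v1) in boxes.items():
        c=C[v0:v1,u0:u1].reshape(-1,3); c=c[np.isfinite(c[:,2])&(dd[v0:v1,u0:u1].ravel()>0)]
        z=np.percentile(c[:,2],99.5); s=c[c[:,2]>z-.006]
        print(n,k,'top z',z.round(4),'n',len(s),'mean',s.mean(0).round(4),'mid',((s.min(0)+s.max(0))/2).round(4),'ext',np.ptp(s,axis=0).round(3))
```

```text
scene rod top z 0.1459 n 69 mean [ 0.4347 -0.1548  0.1438] mid [ 0.4349 -0.1547  0.1438] ext [0.016 0.015 0.008]
scene knob top z 0.1259 n 81 mean [0.5287 0.02   0.1231] mid [0.5298 0.0216 0.1237] ext [0.024 0.025 0.007]
scene park top z 0.0975 n 96 mean [ 0.5288 -0.2096  0.095 ] mid [ 0.5289 -0.2105  0.0954] ext [0.03  0.027 0.007]
scene r1 top z 0.0948 n 43 mean [ 0.4626 -0.2972  0.0924] mid [ 0.4627 -0.2967  0.0922] ext [0.011 0.011 0.007]
scene r2 top z 0.0938 n 42 mean [ 0.5651 -0.2957  0.0916] mid [ 0.5652 -0.2951  0.0917] ext [0.012 0.014 0.008]
top rod top z 0.1468 n 33 mean [ 0.4413 -0.1542  0.1439] mid [ 0.4422 -0.1543  0.1444] ext [0.014 0.014 0.007]
top knob top z 0.1259 n 71 mean [0.5351 0.0199 0.1228] mid [0.536  0.0203 0.1231] ext [0.021 0.021 0.006]
top park top z 0.0978 n 52 mean [ 0.5329 -0.2108  0.0946] mid [ 0.533  -0.2114  0.0959] ext [0.026 0.027 0.008]
top r1 top z 0.0969 n 12 mean [ 0.4688 -0.2975  0.0941] mid [ 0.4691 -0.2966  0.0953] ext [0.007 0.009 0.008]
top r2 top z 0.0942 n 22 mean [ 0.57   -0.2957  0.0927] mid [ 0.5706 -0.2951  0.0925] ext [0.013 0.011 0.005]
```

View pics/sc1.png

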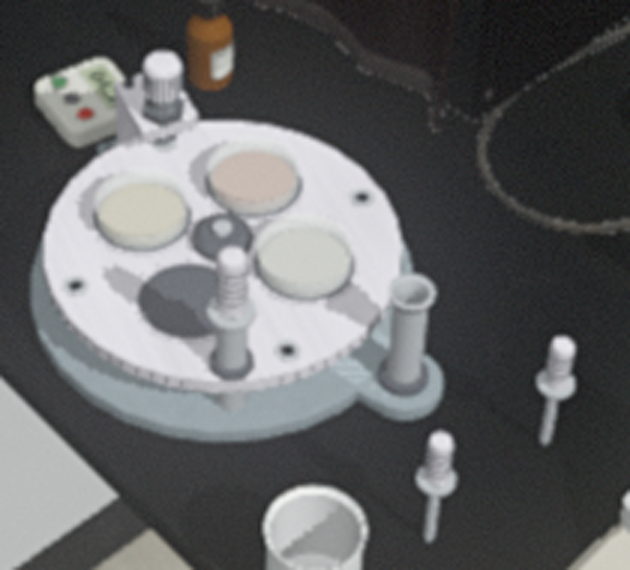

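View pics/tc1.png

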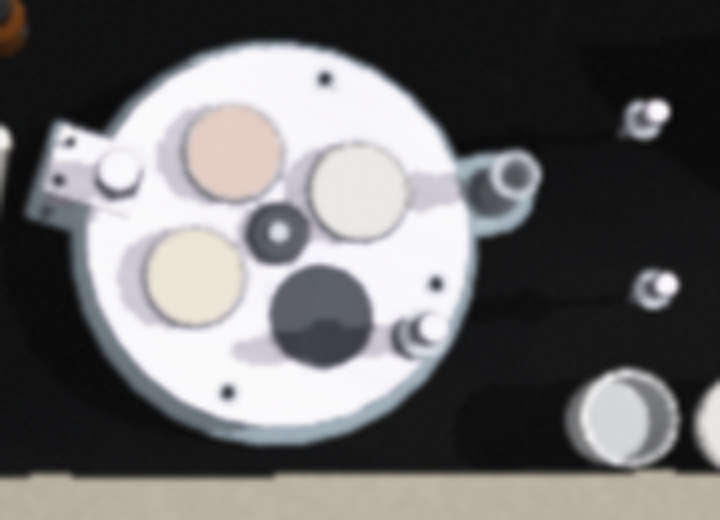

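The crops confirm it. The rod in the wheel sleeve (scene crop (233,300), top crop (432,328)) has the thicker, taller handle, and the two loose rods at right are smaller. I'll triangulate the tops from both views and fit the known base geometry.

Run:
```python
from h import *
S={'knob':(163,66),'rod':(233,257),'park':(413,291),'hub':None}
Tp={'knob':(118,172),'rod':(433,328),'park':(516,177)}
zt={'knob':.124,'rod':.145,'park':.095}
Q={}
for k in Tp:
    us,vs=S[k][0]/3-1/3+260,S[k][1]/3-1/3+200; ut,vt=Tp[k][0]/4-.375+290,Tp[k][1]/4-.375+200
    o1,r1=ray('scene',us,vs);o2,r2=ray('top',ut,vt)
    s=np.linalg.lstsq(np.c_[r1,-r2],o2-o1,rcond=None)[0]; a,b=o1+s[0]*r1,o2+s[1]*r2
    print(k,'tri',((a+b)/2).round(4),'gap',np.linalg.norm(a-b).round(4),'S@z',onz('scene',us,vs,zt[k]).round(4),'T@z',onz('top',ut,vt,zt[k]).round(4)); Q[k]=(onz('scene',us,vs,zt[k])+onz('top',ut,vt,zt[k]))[:2]/2
B=np.array([[0,.1],[-.035,-.096],[.07,-.121]]);P=np.array([Q[k] for k in('knob','rod','park')])
H=(B-B.mean(0)).T@(P-P.mean(0)); th=np.arctan2(H[0,1]-H[1,0],H[0,0]+H[1,1]); R=np.array([[np.cos(th),-np.sin(th)],[np.sin(th),np.cos(th)]])
o=P.mean(0)-R@B.mean(0); print('yaw',np.degrees(th),'orig',o,'fit',(B@R.T+o).round(4),'res',(P-B@R.T-o).round(4))
# wheel centre: white wheel mask in top depth
t,e=load('top');C=cloud('top',e); m=(abs(C[...,2]-.05)<.004)&(np.hypot(C[...,0]-o[0],C[...,1]-o[1])<.13)
c=cv2.minEnclosingCircle(C[m][:,:2].astype(np.float32)); print('wheel circle',c)
from scipy.spatial.transform import Rotation as Ro
print(Ro.from_rotvec(robot.observe()['orientation']).as_matrix().round(3))
for n in('scene','top'): print(n,[proj(n,[*q,z]).round(1) for q,z in zip(B@R.T+o,zt.values())])
```

```text
knob tri [0.5329 0.0217 0.1193] gap 0.0021 S@z [0.5285 0.018  0.124 ] T@z [0.5331 0.0211 0.124 ]
rod tri [ 0.4398 -0.1533  0.142 ] gap 0.0028 S@z [ 0.4366 -0.1548  0.145 ] T@z [ 0.4407 -0.1537  0.145 ]
park tri [ 0.5311 -0.2108  0.0952] gap 0.0023 S@z [ 0.5302 -0.2102  0.095 ] T@z [ 0.5321 -0.2116  0.095 ]
yaw -17.666171956692892 orig [ 0.50092328 -0.07449667] fit [[ 0.5313  0.0208]
 [ 0.4384 -0.1553]
 [ 0.5309 -0.211 ]] res [[-0.0005 -0.0012]
 [ 0.0002  0.0011]
 [ 0.0002  0.0002]]
wheel circle ((0.504432737827301, -0.074866384267807), 0.11527147144079208)
[[-0.948  0.317 -0.   ]
 [ 0.317  0.948 -0.001]
 [-0.    -0.001 -1.   ]]
scene [array([314.2, 220.3]), array([338.3, 285. ]), array([398. , 296.7])]
top [array([319.3, 243.4]), array([398.6, 282.7]), array([418.4, 244.4])]
```

Emit:
jog_arm([
  [[-0.031,-0.042,0,0,0,0,0.05],[-0.031,-0.042,0,0,0,0,0.05],[-0.031,-0.042,0,0,0,0,0.05],[-0.031,-0.042,0,0,0,0,0.05],[-0.031,-0.042,0,0,0,0,0.05]],
], force=40)

```text
t: 0.72
position: [0.2789, 0.3425, 0.2421]
orientation: [-0.505, -3.101, 0.0]
contact_force: [1.4, 0.5, 0.6]
gripper_width: 0.0495
gripper_force: 0.0
```

Emit:
jog_arm([
  [[-0.031,-0.042,0,0,0,0,0.05],[-0.031,-0.042,0,0,0,0,0.05],[-0.031,-0.042,0,0,0,0,0.05],[-0.031,-0.042,0,0,0,0,0.05],[-0.031,-0.042,0,0,0,0,0.05]],
])

```text
t: 1.35
position: [0.3591, 0.0944, 0.2423]
orientation: [0.505, 3.101, 0.001]
contact_force: [0.1, 0.3, 1.1]
gripper_width: 0.0498
gripper_force: 0.0
```

Emit:
jog_arm([
  [[-0.031,-0.042,0,0,0,0,0.05],[-0.031,-0.042,0,0,0,0,0.05],[-0.031,-0.042,0,0,0,0,0.05],[-0.031,-0.042,0,0,0,0,0.05],[-0.031,-0.042,0,0,0,0,0.05]],
])

```text
t: 1.98
position: [0.4396, -0.1537, 0.2423]
orientation: [0.504, 3.101, 0.0]
contact_force: [1.1, 0.6, -0.1]
gripper_width: 0.0497
gripper_force: 0.0
```

Emit:
jog_arm([
  [[0,0,0.035,0,0,0,0.05],[0,0,0.035,0,0,0,0.05],[0,0,0.03,0,0,0,0.05],[0,0,0.024,0,0,0,0.05],[0,0,0,0,0,0,0.05]],
])

```text
t: 2.6
position: [0.438, -0.152, 0.117]
orientation: [-0.505, -3.097, 0.0]
contact_force: [0.4, 1.2, -0.4]
gripper_width: 0.0498
gripper_force: 0.0
```

Run:
```python
from h import *
p,d=shot('scene'); a=cv2.resize(p[210:340,270:430],None,fx=4,fy=4,interpolation=cv2.INTER_CUBIC); cv2.imwrite('pics/s2.png',a[...,::-1])
s=robot.observe();print(s['joint_positions'],s['contact_force'],s['position'])
```

```text
[-0.23855728  0.37271764  0.59042791  2.13333656 -0.31154566  0.72036653
  1.80479269] [-0.84971402  1.0267467  -0.71831872] [ 0.43879887 -0.15229819  0.11807741]
```

View pics/s2.png

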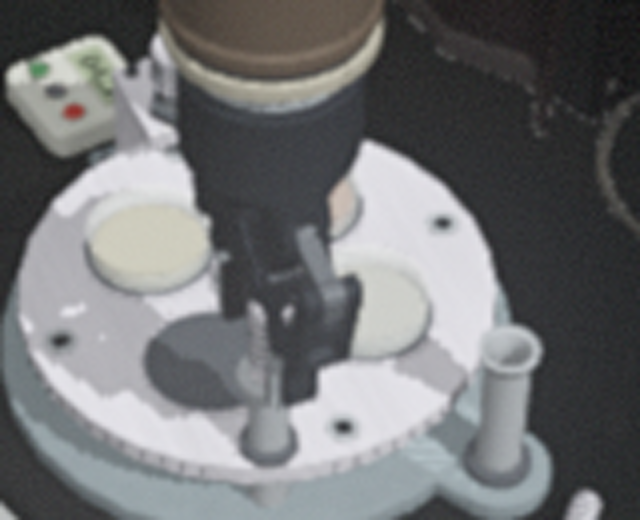

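The fingers straddle the handle (crop (260,345)), with the near finger at (315,340). Now closing.

Emit:
jog_arm([
  [[0,0,0,0,0,0,0.01],[0,0,0,0,0,0,0.01],[0,0,0,0,0,0,0.01],[0,0,0,0,0,0,0.01],[0,0,0,0,0,0,0.01]],
], force=40)

```text
t: 3.28
position: [0.4401, -0.1524, 0.1192]
orientation: [0.505, 3.099, 0.001]
contact_force: [-1.0, 0.2, 7.1]
gripper_width: 0.0166
gripper_force: 39.1
```

Emit:
jog_arm([
  [[0,0,-0.01,0,0,0,0.01],[0,0,-0.02,0,0,0,0.01],[0,0,-0.02,0,0,0,0.01],[0,0,-0.02,0,0,0,0.01],[0,0,-0.02,0,0,0,0.01]],
])

```text
t: 3.9
position: [0.4392, -0.1523, 0.2096]
orientation: [0.505, 3.1, 0.0]
contact_force: [-0.5, 0.6, -0.1]
gripper_width: 0.0166
gripper_force: 39.2
```

Run:
```python
from h import *
p,d=shot('scene'); a=cv2.resize(p[210:340,270:430],None,fx=4,fy=4,interpolation=cv2.INTER_CUBIC); cv2.imwrite('pics/s3.png',a[...,::-1])
s=robot.observe();print(s['contact_force'],s['position'],s['gripper_width'])
```

```text
[ 1.20031014 -1.76080925  0.27050849] [ 0.44030804 -0.15289764  0.2116754 ] 0.01695370015684123
```

View pics/s3.png

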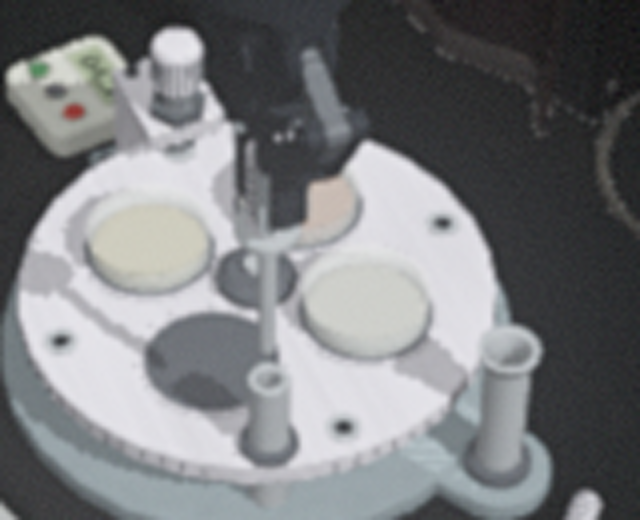

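The rod is clear: its tip is at crop (269,358), above the sleeve rim at (268,378), and it hangs upright. Moving it over the parking tube.

Emit:
jog_arm([
  [[-0.025,-0.006,0,0,0,0,0.01],[-0.03,-0.007,0,0,0,0,0.01],[-0.03,-0.007,0,0,0,0,0.01],[-0.02,-0.005,0,0,0,0,0.01],[0,0,0,0,0,0,0.01]],
])

```text
t: 4.58
position: [0.5315, -0.21, 0.2081]
orientation: [-0.506, -3.101, 0.002]
contact_force: [0.0, 0.0, -0.9]
gripper_width: 0.0171
gripper_force: 39.2
```

Run:
```python
from h import *
p,d=shot('scene'); t,e=shot('top')
a=cv2.resize(p[230:345,355:440],None,fx=5,fy=5,interpolation=cv2.INTER_CUBIC)
cv2.imwrite('pics/s4.png',a[...,::-1])
s=robot.observe();print(s['contact_force'],s['position'],s['gripper_width'])
for q in([.5315,-.211,.095],[*s['position'][:2],.112]):print(proj('scene',q),(proj('scene',q)-[355,230])*5)
```

```text
[-0.81346681  0.6230909  -1.23876125] [ 0.53022037 -0.20908365  0.20808981] 0.017156676672604395
[398.19016461 296.57088874] [215.95082307 332.85444371]
[397.5720974  289.76190392] [212.86048699 298.80951959]
```

View pics/s4.png

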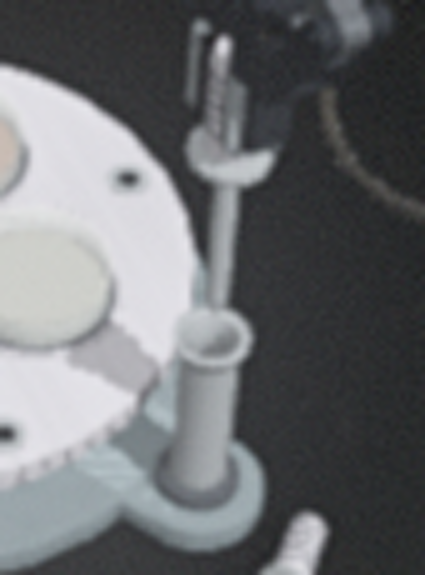

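The tip at (216,308) is directly above the mouth at (213,337), within about 2 mm, and the rod is parallel to the tube. Lowering.

Emit:
jog_arm([
  [[0,0,0.015,0,0,0,0.01],[0,0,0.012,0,0,0,0.01],[0,0,0.012,0,0,0,0.01],[0,0,0.012,0,0,0,0.01],[0,0,0,0,0,0,0.01]],
])

```text
t: 5.3
position: [0.5304, -0.209, 0.1562]
orientation: [-0.505, -3.099, -0.0]
contact_force: [-0.7, 0.8, -0.3]
gripper_width: 0.0169
gripper_force: 39.2
```

Emit:
jog_arm([
  [[0,0,0.012,0,0,0,0.01],[0,0,0.012,0,0,0,0.01],[0,0,0.008,0,0,0,0.01],[0,0,0.004,0,0,0,0.01],[0,0,0,0,0,0,0.01]],
])

```text
t: 5.92
position: [0.5309, -0.2093, 0.1211]
orientation: [-0.505, -3.1, 0.0]
contact_force: [0.0, 0.6, -0.0]
gripper_width: 0.0169
gripper_force: 39.2
```

Emit:
jog_arm([
  [[0,0,0.001,0,0,0,0.01],[0,0,0.001,0,0,0,0.01],[0,0,0.001,0,0,0,0.01],[0,0,0,0,0,0,0.01],[0,0,0,0,0,0,0.01]],
])

```text
t: 6.55
position: [0.5313, -0.2094, 0.1193]
orientation: [0.505, 3.1, 0.001]
contact_force: [-4.2, 1.4, 9.9]
gripper_width: 0.0169
gripper_force: 40.2
```

Emit:
jog_arm([
  [[0,0,0,0,0,0,0.045],[0,0,0,0,0,0,0.045],[0,0,0,0,0,0,0.045],[0,0,-0.02,0,0,0,0.045],[0,0,-0.04,0,0,0,0.045]],
])

```text
t: 7.18
position: [0.53, -0.2087, 0.1776]
orientation: [-0.504, -3.097, -0.0]
contact_force: [1.1, 0.1, 0.2]
gripper_width: 0.0449
gripper_force: 0.0
```

Emit:
jog_arm([
  [[0,0,-0.03,0,0,0,0.045],[0,0.05,0,0,0,0,0.045],[0,0.05,0,0,0,0,0.045],[0,0,0,0,0,0,0.045]],
])

```text
t: 7.68
position: [0.5642, -0.1092, 0.2078]
orientation: [-0.493, -3.102, -0.003]
contact_force: [0.8, -0.4, -0.3]
gripper_width: 0.0448
gripper_force: 0.0
```

Run:
```python
from h import *
p,d=shot('scene'); t,e=shot('top')
a=cv2.resize(p[205:345,280:440],None,fx=4,fy=4,interpolation=cv2.INTER_CUBIC)
cv2.imwrite('pics/s5.png',a[...,::-1])
C=cloud('scene',d)[255:335,383:412].reshape(-1,3); print('rod top',np.percentile(C[:,2],99))
s=robot.observe();print(s['contact_force'],s['position'],s['gripper_width'])
```

```text
rod top 0.14548085058856008
[ 0.09761825 -0.94222654 -0.04202893] [ 0.56267086 -0.11420939  0.20813055] 0.04474289693870268
```

View pics/s5.png

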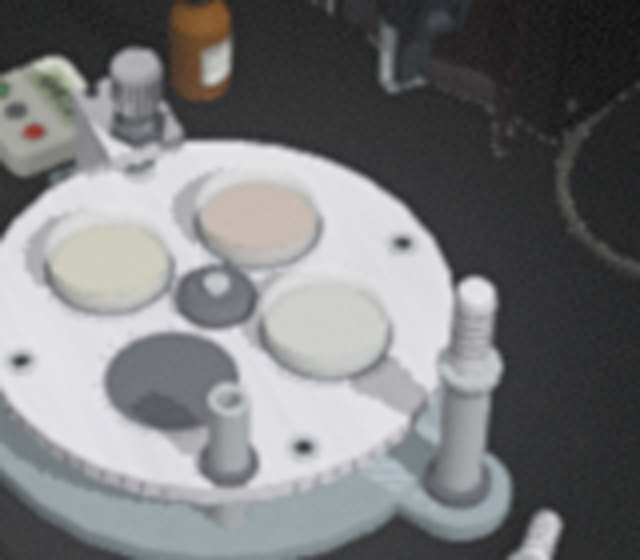

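The rod is parked: its collar sits on the tube rim at crop (470,368), and its top at 0.1455 matches. The sleeve is empty. Next, the knob at crop (135,80).

Emit:
jog_arm([
  [[0.02,0.034,0,0,0,0,0.055],[0.02,0.034,0,0,0,0,0.055],[0.02,0.03,0,0,0,0,0.055],[0.011,0.02,0,0,0,0,0.055],[0,0,0,0,0,0,0.055]],
])

```text
t: 8.4
position: [0.5324, 0.0203, 0.2082]
orientation: [-0.503, -3.101, -0.0]
contact_force: [0.8, -0.4, -0.8]
gripper_width: 0.055
gripper_force: 0.0
```

Emit:
jog_arm([
  [[0,0,0.03,0,0,0,0.055],[0,0,0.025,0,0,0,0.055],[0,0,0,0,0,0,0.055],[0,0,0,0,0,0,0.055]],
])

```text
t: 8.9
position: [0.5334, 0.0185, 0.1542]
orientation: [0.508, 3.099, -0.0]
contact_force: [0.4, 0.3, 0.5]
gripper_width: 0.0551
gripper_force: 0.0
```

Run:
```python
from h import *
p,d=shot('scene')
a=cv2.resize(p[160:280,250:390],None,fx=4,fy=4,interpolation=cv2.INTER_CUBIC)
cv2.imwrite('pics/s6.png',a[...,::-1])
s=robot.observe();print(s['joint_positions'],s['contact_force'],s['position'],s['orientation'],s['gripper_width'])
```

```text
[-0.5759987   0.42100079  0.59642309  1.93955303 -0.30516805  0.86896238
  1.42538386] [-0.10012216  0.21353614  0.16628767] [0.53363041 0.01889934 0.15440777] [5.07043672e-01 3.09874243e+00 3.10070781e-04] 0.05499201464708133
```

View pics/s6.png

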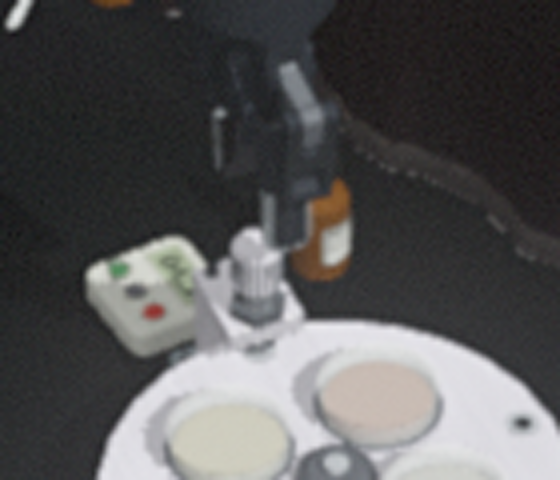

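The fingers, at crop (220,140) and (285,215), are centred over the knob at (250,245). Descending and closing.

Emit:
jog_arm([
  [[0,0,0.02,0,0,0,0.055],[0,0,0.018,0,0,0,0.055],[0,0,0.01,0,0,0,0.055],[0,0,0,0,0,0,0.055]],
])

```text
t: 9.45
position: [0.5329, 0.0198, 0.1054]
orientation: [-0.505, -3.101, 0.0]
contact_force: [-0.4, 0.3, 0.8]
gripper_width: 0.0551
gripper_force: 0.0
```

Emit:
jog_arm([
  [[0,0,0,0,0,0,0.01],[0,0,0,0,0,0,0.01],[0,0,0,0,0,0,0.01],[0,0,0,0,0,0,0.01],[0,0,0,0,0,0,0.01]],
], force=60)

```text
t: 10.07
position: [0.5341, 0.0217, 0.1065]
orientation: [0.502, 3.099, 0.004]
contact_force: [-0.1, 5.5, 7.0]
gripper_width: 0.023
gripper_force: 58.5
```

Emit:
jog_arm([
  [[0,0.0015,-0.002,0,0,0,0.01],[0,0,-0.003,0,0,0,0.01],[0,0,-0.003,0,0,0,0.01],[0,0,0,0,0,0,0.01],[0,0,0,0,0,0,0.01]],
])

```text
t: 10.7
position: [0.5339, 0.0218, 0.1134]
orientation: [0.504, 3.1, 0.001]
contact_force: [4.5, 2.3, -7.8]
gripper_width: 0.0232
gripper_force: 59.1
```

Emit:
jog_arm([
  [[0,0,-0.002,0,0,0,0.01],[0,0,-0.002,0,0,0,0.01],[0,0,-0.001,0,0,0,0.01],[0,0,0,0,0,0,0.01],[0,0,0,0,0,0,0.01]],
])

```text
t: 11.32
position: [0.5339, 0.0218, 0.1183]
orientation: [0.504, 3.1, 0.0]
contact_force: [6.1, 2.2, -9.3]
gripper_width: 0.0227
gripper_force: 59.1
```

Emit:
jog_arm([
  [[0,0,-0.001,0,0,0,0.01],[0,0,-0.001,0,0,0,0.01],[0,0,0,0,0,0,0.01],[0,0,0,0,0,0,0.01]],
])

```text
t: 11.82
position: [0.5339, 0.0218, 0.1202]
orientation: [0.504, 3.1, 0.0]
contact_force: [5.4, 2.8, -9.7]
gripper_width: 0.0226
gripper_force: 59.2
```

Emit:
jog_arm([
  [[0,0,-0.001,0,0,0,0.01],[0,0,0,0,0,0,0.01],[0,0,0,0,0,0,0.01]],
])

```text
t: 12.2
position: [0.5338, 0.0218, 0.1208]
orientation: [0.504, 3.1, -0.0]
contact_force: [7.8, 3.3, -16.0]
gripper_width: 0.0227
gripper_force: 60.6
```

Emit:
jog_arm([
  [[0,0,-0.001,0,0,0,0.01],[0,0,0,0,0,0,0.01],[0,0,0,0,0,0,0.01]],
])

```text
t: 12.58
position: [0.5337, 0.0218, 0.1209]
orientation: [0.504, 3.1, -0.001]
contact_force: [11.0, 2.0, -27.5]
gripper_width: 0.0227
gripper_force: 61.1
```

The plunger is at its stop: the force climbs with no further travel. I'll ease off slightly while staying against the stop, and verify.

Emit:
jog_arm([
  [[0,0,0.0007,0,0,0,0.01],[0,0,0,0,0,0,0.01],[0,0,0,0,0,0,0.01],[0,0,0,0,0,0,0.01],[0,0,0,0,0,0,0.01]],
])

```text
t: 13.2
position: [0.5338, 0.0218, 0.1209]
orientation: [0.504, 3.1, -0.001]
contact_force: [8.3, 3.2, -19.8]
gripper_width: 0.0226
gripper_force: 62.2
```

Run:
```python
from h import *
p,d=shot('scene')
a=cv2.resize(p[190:345,250:430],None,fx=4,fy=4,interpolation=cv2.INTER_CUBIC)[:600]
cv2.imwrite('pics/s7.png',a[...,::-1])
s=robot.observe();print(s['contact_force'],s['position'],s['gripper_width'])
```

```text
[  8.66415425   3.04974697 -19.16423757] [0.53378554 0.02179276 0.12084946] 0.022638490022246903
```

View pics/s7.png

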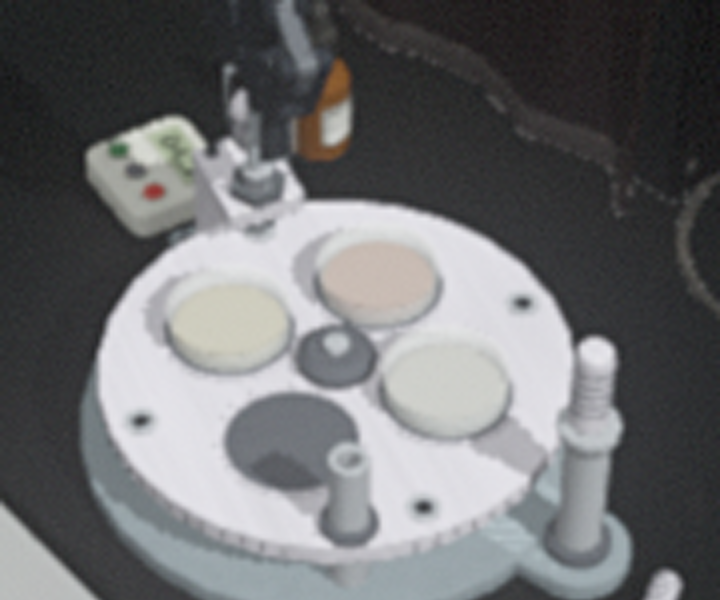

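The knob is raised and held at crop (245,120), with the bare barrel showing below it. The rod is parked at (592,430), and the wheel and dishes haven't moved. Handing in.

```bash
python3 -c "
from bench import robot
print(robot.job_done())"
```

```text
the job is handed in; nothing more can be done
None
```

The lock rod stands in the parking tube with its collar on the rim, and the gripper is holding the index plunger up at its stop; the last picture showed the wheel unturned and the dishes in place, and the job was handed in at about 13 s.

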